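# Hang the grinder on the sprung balancer hook

### The arm

A 6-joint arm with a two-finger parallel gripper is mounted at the origin on a cart in front of the work surface, level with it; the furniture and walls round the work are solid. World frame = base frame: x ahead of the robot, y to its left, z up, the work surface at z = 0. Lengths are in mm, angles in rad, forces in N, time in s.
With the tool pointing down it reaches from about 275 to 750 mm from the base axis. Payload 10.2 kg.
Tool frame: the origin (TCP) lies at the very end of the fingers, on their centre line; the grasp point (between the pads) lies ctrl.grip_depth behind it (ctrl.grip_depth is the distance from the TCP to the grasp point, in mm); z points along the fingers, y is the direction in which the jaws open and shut (so a half turn about z gives the same grasp; the last joint's range is limited). The gripper opens to 85 mm and grips with 20 to 120 N. Pads are 22 mm wide; open, the fingers measure 114 mm over their backs; the gripper's body (76 mm by 85 mm) begins 54 mm behind the grasp point. The pads swing forward as they close: fully open they stand 13 mm farther back than shut.
Start: joints at [1.107, 0.313, 1.498, -0, 1.331, -0.223], TCP at [125.214, 509.855, 204.594] pointing down, gripper open.
Joint ranges: [-2.94, 2.94], [-0.97, 2.17], [0.19, 2.56], [-1.23, 4.37], [0.02, 3.11], [-2.88, 2.88]. Speed limits (rad/s): [2.39, 2.39, 3.01, 3.14, 3.14, 3.14].

### API

Orientations are given as a unit quaternion [w, x, y, z].
In Python, from rig import telemetry, eyes, ctrl, nets gives the robot as it stands. The module is installed in compiled form; this text tells all that it offers.
- The arm moves only by the tool drive_tool, never from a script. Its argument "series" is text: rows parted by semicolons, each of 7 numbers parted by spaces: the shift along the tool's x, y, z normalised to -1 to 1, where 1 is 0.12 m, then the turn, a rotation vector about the tool's x, y, z normalised to -1 to 1, where 1 is 0.5 rad, then the opening, from 0 (shut) to 1 (fully open). In form: tx ty tz wx wy wz hand; .... A call has 1 to 20 rows; each row is the pose to reach, as a shift and turn from the pose measured when the call began, along the tool's axes at that moment; what a row does not reach only later rows make up. A row lasts 1/10 s, in which the tool goes at most 50 mm and 8.59 degrees, less where a joint would pass 70% of its speed; a pose out of reach is approached as far as the arm can. A call with a number of a shift or a turn outside -1 to 1 is refused whole. A call with a gripper value outside its range is refused whole. The fingers move at their own pace and stop on an object; "newtons" is the grip in N (left out, the last holds). Time passes only in rows, so rows that repeat a pose let the fingers close. It gives the time, the measured TCP pose, the force and the opening at its end, in the units of the state.
- telemetry.sense(): the state, without advancing time (a new reading comes with each control period).
- eyes.capture(name): name is "scene" or "side" or "wrist"; returns a dict with "frame" (400x640x3 uint8, red, green, blue), "fx", "fy", "cx", "cy" (pixels), "D" ([k1, k2, p1, p2, k3] as OpenCV has them; the pictures are not rectified), "view" (4x4, takes a point from world to camera coordinates). Camera axes: x right, y up, looking along -z (the intrinsics and any distortion apply to the point x, -y, -z); pixel columns grow to the right and rows downward; lengths in mm; the calibration is good to about 2 mm. A picture is of the moment at which its call begins. There is no depth.
- ctrl.finish_job(): hands the job in, once; it reports no verdict.
Trained networks look in a picture, given as the dict that the camera call returned (one of the last four; its "shot" number tells which), for a name from the list of things; names that differ only in an ending like _2 or _b are one class to them, and where a whole thing is asked for, a point or a joint stands for the part that bears it (a point fixed in the world has none). Each returns a list of dicts, best first, with "confidence" (0 to 1); they miss things now and then, are a little off and sometimes report something else, mostly with a low value. They report only what shows in the picture. A call takes as long as a camera call.
- nets.spot_in(name, picture): "rect" ([left, top, right, bottom] in pixels, round what is visible of it).
The state is a dict: "time_s": time; "joints": joint angles; "dq": joint speeds; "tau": joint torques, N m; "eef_pos": TCP position; "ee_rot": TCP orientation; "force": force on the tool from outside, world axes, zero at the start; "wrist_torque": the same for the moment, N m; "grip_width": opening from 0.0 (shut) to 1.0 (fully open).
Only numpy, scipy, OpenCV 4.12 (cv2) and the standard library are available. Lean on these libraries where they do the work, as an engineer would, in place of code of your own. Each camera call takes 0.05 s, during which the arm holds its last target. There are 200 camera calls.

### The job

Stand the small grinder upright in the round docking seat of the balancer and let go of it. Then take the red grip of the balancer's hook, pull it down against the spring, swing the hook in under the grinder's bail, and ease it up (do not let it snap up) until the grinder hangs from the hook with the hook fully up; let go and leave the other things on the table alone.

Things in the scene. Friction and masses are not known exactly. Their poses are not given: they have to be found in the camera images.
- grinder_bail (a point): Middle of the top bar of the steel lifting loop (bail) on a small grey hand grinder, 165 mm above the grinder's underside, on its centre line. z: the grinder's upward axis; x: along the bar. Bar round, 10 mm thick, 54 mm straight, may be gripped across. The loop's opening, alike from both sides, looks along y and -y: 60 mm wide, 50 mm high below the bar, with a black yoke under it.
- grinder_foot (a point): Centre of the underside of the grinder, which stands on its dark cup wheel (radius 30 mm, 22 mm high, flat). Same axes as grinder_bail. Grinder 0.32 to 0.54 kg; body 52 mm thick; black yoke 80 mm (x) by 26 mm, its top 110 mm above this point.
- seat (a point): Centre of the floor of the docking seat, an aluminium ring fixed on the balancer's base plate: open at the top, inner radius 34 mm, rim 12 mm above this point. z up, x toward the mast, y to the left. It lies 150 mm from the mast axis, right under the circle that the hook travels, so the loop must look along the seat's y for the hook to enter.
- mast_axis (a point): A point on the vertical axis of the balancer's mast (steel post, about 400 mm high), at the height of the seat's floor; same axes as seat. It does not move.
- hook_bowl (a point): Lowest bend of the hook (8 mm wire, point on the wire's centre line; a hung bail bar's centre is 9 mm above), 150 mm from the mast axis. Turns with the arm: x to the mast, z up, -y where the open tip faces (toward the seat at the start). Tip: top 22 mm above, 18 mm toward -y. Shank: 16 mm toward +y up to 42 mm above, then centred from 58 mm. A bar enters with its centre 28 to 48 mm above this point.
- hook_grip (a point): Middle of the red round grip (26 mm thick, 85 mm long, level, radial to the mast) at the outer end of the hook's beam: 208 mm from the mast axis, 58 mm further out than the hook and 88 mm above hook_bowl; free above and at the sides. Axes as hook_bowl: x along the grip toward the mast.
- pull_hook (a joint): How far the hook is pulled down, m: 0 fully up (grip 325 mm above the table), stop at 0.12. The spring pulls up with about 8 N at the top and 10.5 N at the bottom and can lift the grinder; let go when empty, it snaps up. With the grinder standing in the seat, 0.092 to 0.112 lets the hook pass under the bail bar.
- swing_arm (a joint): Swing of mast and hook about the vertical mast axis, rad: 0 with the hook right above the seat, growing as the hook goes to the left (+y of the seat; clockwise from above); range -0.2 to 1.15; stays where it is left.
- coupon: Bystander: dark flat steel plate with a weld seam, 100 x 150 x 8 mm; origin at the centre of its underside.
- tube: Bystander: dark square tube offcut, 40 x 110 x 40 mm; origin at the centre of its underside.
- pliers: Bystander: pliers with yellow handles, 62 x 177 x 19 mm, lying flat; origin at the centre of the underside.
- disc: Bystander: dark round stop disc, 60 mm across, 12 mm thick, lying flat; origin at the centre of its underside.
- screw_clamp: Bystander: steel screw clamp lying flat, 143 x 196 x 24 mm; origin at the centre of its underside.

How it is judged:
By the outcome, as a careful person would: the job done as asked, in the order asked, and still so for the second after the job is handed in, with the robot touching nothing.
It also fails if it takes over 64 s, if anything falls off the work surface, if the arm or the gripper's body presses on something with over 40 N, if the wrist force passes 120 N, or if a joint passes its speed limit or range.

## Working session

There is one attempt and no reset: what is moved stays moved. The work goes in short steps, Python scripts to look and compute and a tool call to move; the robot and the scene stay as the last step left them, time stands still between calls to the robot, and variables do not carry over. Pictures are saved under pics/ and viewed, about 8 in all and at most 12, crops included, and the job is handed in when it is done.

Besides the shell and the picture viewer there is one more tool, called after ">>>" by a JSON object that holds its "fn" and its "kwargs", one argument or row to a line. drive_tool: Moves the arm, as the interface text tells. Scaled input: -1 to 1 covers 0.12 m each way for a shift and 0.5 rad each way for a turn. Its arguments: {"type":"object","properties":{"series":{"type":"string"},"newtons":{"type":"number"}},"required":["series"]}

```bash
mkdir -p pics
cat > h.py <<'E'
import numpy as np, cv2
from rig import telemetry, eyes, ctrl, nets
from scipy.spatial.transform import Rotation as R
def KD(p): return np.array([[p["fx"],0,p["cx"]],[0,p["fy"],p["cy"]],[0,0,1.]]), np.array(p["D"],float)
F=np.diag([1,-1,-1.])
def proj(p,X):
    V=np.array(p["view"]); K,D=KD(p); X=np.atleast_2d(np.array(X,float))
    c=(X@V[:3,:3].T+V[:3,3])@F
    return cv2.projectPoints(c,np.zeros(3),np.zeros(3),K,D)[0].reshape(-1,2)
def ray(p,uv):
    V=np.array(p["view"]); K,D=KD(p)
    n=cv2.undistortPoints(np.array([[uv]],float),K,D)[0,0]
    d=V[:3,:3].T@(F@np.array([n[0],n[1],1])); o=-V[:3,:3].T@V[:3,3]
    return o,d/np.linalg.norm(d)
def onz(p,uv,z):
    o,d=ray(p,uv); return o+d*(z-o[2])/d[2]
def tri(rays):
    A=sum(np.eye(3)-np.outer(d,d) for o,d in rays); b=sum((np.eye(3)-np.outer(d,d))@o for o,d in rays)
    return np.linalg.solve(A,b)
def save(p,n,crop=None,s=1):
    im=p["frame"][:,:,::-1]
    if crop: im=im[crop[1]:crop[3],crop[0]:crop[2]]
    cv2.imwrite("pics/"+n,cv2.resize(im,None,fx=s,fy=s,interpolation=cv2.INTER_CUBIC))
def tcp():
    s=telemetry.sense(); q=s["ee_rot"]; return np.array(s["eef_pos"]),R.from_quat([q[1],q[2],q[3],q[0]])
def rel(pos,Rt):
    p,r=tcp(); return np.round(r.inv().apply(np.array(pos)-p)/120,3), np.round((r.inv()*Rt).as_rotvec()/.5,3)
E
python3 - <<'E'
from h import *
print(telemetry.sense(), ctrl.grip_depth)
ims=[]
for n in("scene","side","wrist"):
    p=eyes.capture(n); save(p,n+"0.png",s=1.25)
    V=np.array(p["view"]); print(n,p["fx"],p["D"],(-V[:3,:3].T@V[:3,3]).round(),V[2,:3].round(2))
    for t in("grinder_bail","grinder_foot","hook_grip","hook_bowl","seat","mast_axis","pull_hook","coupon","tube","pliers","disc","screw_clamp"):
        try:
            for r in nets.spot_in(t,p)[:1]: print(t,np.round(r["rect"]),round(r["confidence"],2))
        except Exception as e: print(t,e)
E
```

```text
{'time_s': 0.0, 'joints': array([ 1.10663790e+00,  3.13456083e-01,  1.49844736e+00, -3.66316080e-06,
        1.33100200e+00, -2.23406296e-01]), 'dq': array([ 1.98294255e-03,  1.89931120e-03, -9.44116913e-04,  6.84223872e-04,
        8.13412251e-05,  1.20397823e-03]), 'tau': array([ 1.91136336e-03, -4.12269795e+01, -2.59741724e+01, -1.22052952e-04,
        4.17128336e-03,  3.38313203e-05]), 'eef_pos': array([125.0577225 , 509.58344488, 204.0281218 ]), 'ee_rot': array([-2.19563454e-04,  1.20085103e-01,  9.92763384e-01, -6.18586541e-04]), 'force': array([ 0.50582695, -0.06113324, -0.51691228]), 'wrist_torque': array([-0.02413336,  0.02732919, -0.02380632]), 'grip_width': 0.9995968264784562} 18.700000000000003
scene 470.5046976253725 [-0.06847921  0.          0.          0.          0.        ] [ 389.  631. 1312.] [-0.14  0.48  0.87]
grinder_bail [357. 162. 385. 204.] 0.77
grinder_foot [361. 158. 384. 203.] 0.74
hook_grip [257. 131. 318. 221.] 0.92
hook_bowl [251. 129. 316. 224.] 0.65
seat [253. 110. 341. 224.] 0.95
mast_axis [250. 106. 342. 225.] 0.71
pull_hook [254. 131. 318. 222.] 0.7
[... 179 characters left out ...]
7.7924673935032 [0.02849677 0.         0.         0.         0.        ] [ 519. -943.  953.] [-0.02 -0.79  0.62]
grinder_bail [270. 240. 290. 307.] 0.91
grinder_foot [267. 240. 290. 308.] 0.93
hook_grip [313. 125. 407. 181.] 0.56
hook_bowl [310. 120. 404. 185.] 0.87
seat [303. 122. 426. 282.] 0.72
mast_axis [305. 122. 424. 286.] 0.87
pull_hook [316. 124. 406. 181.] 0.87
coupon [248. 214. 288. 253.] 0.85
tube [271. 181. 296. 209.] 0.62
pliers [320. 181. 373. 202.] 0.78
disc [310. 171. 331. 182.] 0.53
screw_clamp [292. 316. 366. 398.] 0.76
wrist 322.6841995476535 [-0.05180566  0.          0.          0.          0.        ] [ 57. 526. 374.] [-0.27  0.07  0.96]
coupon [106. 374. 154. 400.] 0.77
```

Run:
```python
from h import *
a=eyes.capture("scene"); b=eyes.capture("side")
A=cv2.resize(a["frame"][90:350,220:400],None,fx=3.0,fy=3.0,interpolation=2)[:,:,::-1][:600]
A=cv2.resize(a["frame"][95:245,240:400],None,fx=4,fy=4,interpolation=2)[:,:,::-1]
B=cv2.resize(b["frame"][115:325,240:440],None,fx=2.85,fy=2.85,interpolation=2)[:,:,::-1]
cv2.imwrite("pics/a1.png",A); cv2.imwrite("pics/b1.png",B)
```

```text
(no output)
```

View pics/a1.png

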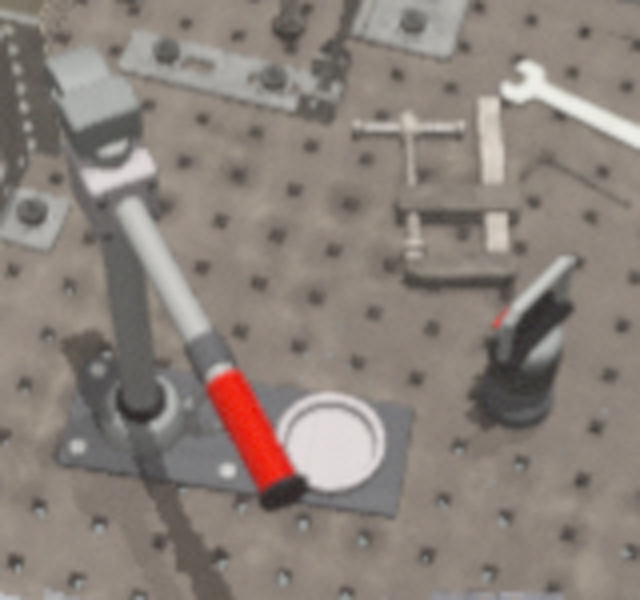

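View pics/b1.png

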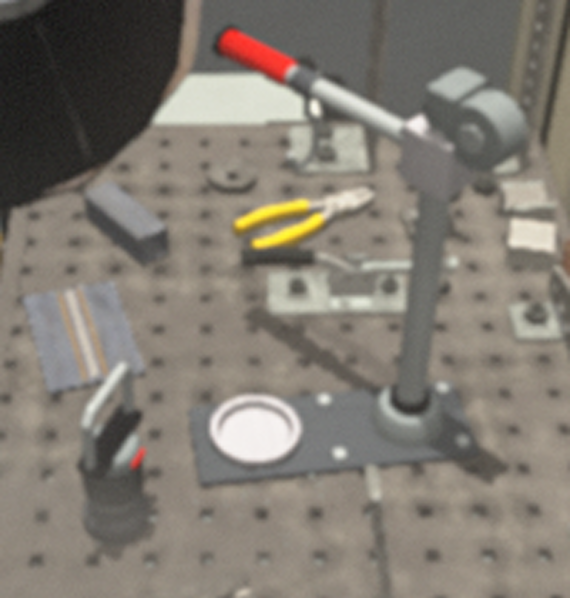

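The scene crop shows the mast base at about (275,196), the seat at (323,205), the red grip running from about (296,188) to (311,218), and the grinder's bail bar near (375,168). In the side view, the seat is at (329.5,266) and the bar is near (277,251).

Run:
```python
from h import *
a=eyes.capture("scene"); b=eyes.capture("side")
S=lambda x,y:(240+x/4,95+y/4); B=lambda x,y:(240+x/2.85,115+y/2.85)
def t(n,s,q):
    X=tri([ray(a,s),ray(b,q)]); print(n,X.round(1),"res",(proj(a,X)-s).round(1),(proj(b,X)-q).round(1))
t("seatrim",S(333,442),B(255,429))
t("barmid",S(538,296),B(107,388))
t("foot",S(520,398),B(114,520))
t("grip out",S(284,492),B(226,43))
t("grip in",S(224,377),B(296,80))
t("mastbase",S(140,405),B(410,405))
A=cv2.resize(a["frame"][150:210,345:400],None,fx=10,fy=10,interpolation=2)[:,:,::-1]
C=cv2.resize(b["frame"][235:313,255:310],None,fx=7.7,fy=7.7,interpolation=2)[:,:,::-1]
cv2.imwrite("pics/c1.png",cv2.resize(np.hstack([cv2.resize(A,(550,600)),cv2.resize(C,(423,600))]),None,fx=.82,fy=.82))
```

```text
seatrim [563.7 -53.3  14. ] res [[-0.7 -0.2]] [[-0.8  0.1]]
barmid [ 435.  -139.5  156.6] res [[-0.3 -0.1]] [[-0.4  0. ]]
foot [ 433.  -146.7   -4.2] res [[-0.5 -0.1]] [[-0.7  0. ]]
grip out [539.4 149.3 320.8] res [[-0.2 -0.1]] [[-0.2  0. ]]
grip in [599.7  84.4 319.7] res [[-0.8 -0.3]] [[-0.8  0.2]]
mastbase [715.4 -33.9  25. ] res [[-0.3 -0.1]] [[-0.4  0.1]]
```

View pics/c1.png

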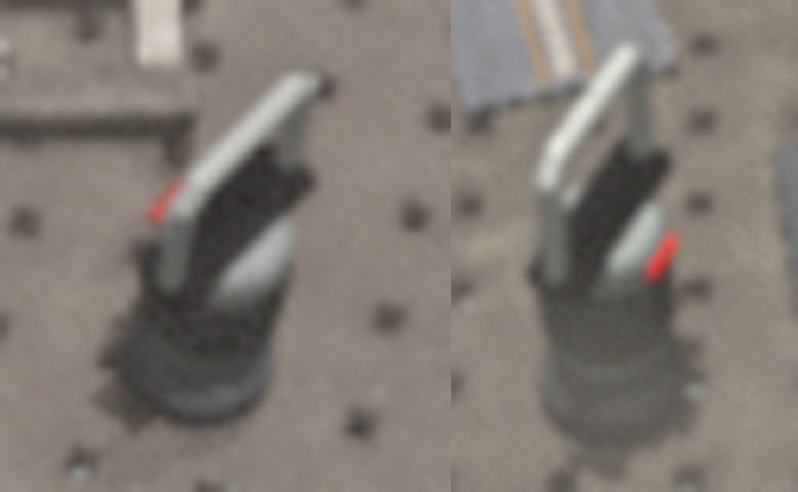

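The left crop shows the bar running from (185,205) to (308,82). The right crop shows it from (548,172) to (630,52). These are opposite-corner matches because the two cameras face each other.

Run:
```python
from h import *
a=eyes.capture("scene"); b=eyes.capture("side")
S=lambda x,y:(345+x/8.2,150+y/8.2); B=lambda x,y:(255+(x-451)/6.307,235+y/6.308)
P=[]
for s,q in((S(187,202),B(630,54)),(S(306,84),B(549,170))):
    X=tri([ray(a,s),ray(b,q)]); c=onz(a,s,165),onz(b,q,165); print(X.round(1),[k.round(1)[:2] for k in c]); P.append((c[0]+c[1])/2)
d=P[0]-P[1]; print("mid",sum(P)/2,"len",np.hypot(*d[:2]),"ang",np.degrees(np.arctan2(d[1],d[0])))
# hough of seat & mast w/ fixed z
S4=lambda x,y:(240+x/4,95+y/4); B4=lambda x,y:(240+x/2.85,115+y/2.85)
print([onz(a,S4(333,442),z).round(1)[:2] for z in(16,20)],[onz(b,B4(255,429),z).round(1)[:2] for z in(16,20)])
# seat rim overlay fit: bright blob
for p,box in((a,(305,185,345,225)),(b,(305,245,355,290))):
    im=p["frame"][box[1]:box[3],box[0]:box[2]].astype(int); m=(im.min(2)>150).astype(np.uint8)
    n,l,st,ce=cv2.connectedComponentsWithStats(m); i=1+st[1:,4].argmax()
    cs=max(cv2.findContours((l==i).astype(np.uint8),0,1)[0],key=len); e=cv2.fitEllipse(cs); c=np.array(e[0])+box[:2]
    print("ellipse",c,e[1],st[i,4],onz(p,c,16).round(1))
```

```text
[ 448.4 -114.3  157.3] [array([ 447.7, -109.3]), array([ 449.5, -122.3])]
[ 420.4 -175.9  157.7] [array([ 418.9, -170.9]), array([ 422.6, -182.9])]
mid [ 434.64984139 -146.32799438  165.        ] len 67.1361575937753 ang 65.47108772272925
[array([561.2, -52.2]), array([560.7, -50.1])] [array([565.7, -54.8]), array([565.5, -58.6])]
ellipse [322.65691566 204.47521019] (23.234390258789062, 26.14272117614746) 492 [564.1 -55.2  16. ]
ellipse [329.06228256 264.60808372] (23.359811782836914, 31.916961669921875) 619 [564.7 -51.4  16. ]
```

```bash
cat >> h.py <<'E'
def down(yaw_deg):
    y=np.radians(yaw_deg); Y=np.array([np.cos(y),np.sin(y),0]); Z=np.array([0,0,-1.]); return R.from_matrix(np.c_[np.cross(Y,Z),Y,Z])
def plan(ways,start=None,maxturn=.49,show=True):
    """ways: (pos,yaw); prints calls, splitting so that each fits the limits"""
    p,r=start or tcp()
    for pos,yaw in ways:
        Rt=down(yaw); pos=np.array(pos,float)
        rv=(r.inv()*Rt).as_rotvec(); n=int(np.ceil(max(np.linalg.norm(rv)/maxturn,np.linalg.norm(pos-p)/160,1)))
        while True:
            out=[];p2,r2=p,r
            for i in range(1,n+1):
                q=p+(pos-p)*i/n; rr=r*R.from_rotvec(rv*i/n)
                out.append(np.r_[r2.inv().apply(q-p2)/120,(r2.inv()*rr).as_rotvec()/.5]); p2,r2=q,rr
            if np.abs(out).max()<=1: break
            n+=1
        for o in out: print(" ".join(f"{v:.3f}" for v in o))
        print("--"); p,r=pos,Rt
E
python3 -c "
from h import *
plan([((434.5,-145,240),-24.5)])"
```

```text
-0.543 -0.669 -0.042 0.000 -0.000 0.502
-0.693 -0.513 -0.042 0.000 -0.000 0.502
-0.799 -0.325 -0.042 0.000 -0.000 0.502
-0.854 -0.116 -0.042 0.000 -0.000 0.502
-0.856 0.099 -0.042 0.000 -0.000 0.502
-0.805 0.309 -0.042 0.000 -0.000 0.502
-0.703 0.499 -0.042 0.000 -0.000 0.502
--
```

>>> {"fn": "drive_tool", "kwargs": {
  "series": "-0.25 -0.33 -0.04 0 0 0.25 1;-0.543 -0.669 -0.042 0 0 0.502 1;-0.543 -0.669 -0.042 0 0 0.502 1"
}}

```text
time_s: 2.55
eef_pos: [170.6, 413.3, 209.8]
ee_rot: [0.0, 0.247, 0.969, -0.0]
force: [0.1, 1.2, 0.3]
grip_width: 1.0
```

>>> {"fn": "drive_tool", "kwargs": {
  "series": "-0.35 -0.26 -0.04 0 0 0.25 1;-0.693 -0.513 -0.042 0 0 0.502 1;-0.693 -0.513 -0.042 0 0 0.502 1"
}}

```text
time_s: 2.85
eef_pos: [215.6, 317.0, 215.2]
ee_rot: [0.001, 0.369, 0.929, -0.0]
force: [0.1, 0.6, -0.2]
grip_width: 1.006
```

>>> {"fn": "drive_tool", "kwargs": {
  "series": "-0.4 -0.16 -0.04 0 0 0.25 1;-0.799 -0.325 -0.042 0 0 0.502 1;-0.799 -0.325 -0.042 0 0 0.502 1"
}}

```text
time_s: 3.15
eef_pos: [260.5, 220.3, 220.8]
ee_rot: [0.001, 0.486, 0.874, 0.0]
force: [-0.3, 0.6, 0.8]
grip_width: 0.998
```

>>> {"fn": "drive_tool", "kwargs": {
  "series": "-0.43 -0.06 -0.04 0 0 0.25 1;-0.854 -0.116 -0.042 0 0 0.502 1;-0.854 -0.116 -0.042 0 0 0.502 1"
}}

```text
time_s: 3.45
eef_pos: [304.7, 123.1, 226.4]
ee_rot: [0.002, 0.594, 0.804, 0.0]
force: [0.1, -0.1, -0.2]
grip_width: 0.998
```

>>> {"fn": "drive_tool", "kwargs": {
  "series": "-0.43 0.05 -0.04 0 0 0.25 1;-0.856 0.099 -0.042 0 0 0.502 1;-0.856 0.099 -0.042 0 0 0.502 1"
}}

```text
time_s: 3.75
eef_pos: [348.0, 25.9, 231.8]
ee_rot: [0.002, 0.692, 0.722, 0.001]
force: [-0.9, 0.6, -0.4]
grip_width: 0.999
```

```bash
python3 -c "
from h import *
print(telemetry.sense()['time_s'],tcp()[0])
plan([((434.5,-145,260),-24.5)])"
```

```text
3.75 [348.0051583   25.9250605  231.83813326]
-0.727 0.330 -0.114 0.004 0.001 0.470
-0.630 0.490 -0.116 0.004 0.001 0.470
--
```

>>> {"fn": "drive_tool", "kwargs": {
  "series": "-0.36 0.16 -0.05 0 0 0.23 1;-0.727 0.33 -0.114 0.004 0 0.47 1;-0.727 0.33 -0.114 0.004 0 0.47 1"
}}

```text
time_s: 4.05
eef_pos: [393.6, -61.8, 246.1]
ee_rot: [0.002, 0.773, 0.635, 0.0]
force: [-0.5, 0.3, -0.7]
grip_width: 0.998
```

>>> {"fn": "drive_tool", "kwargs": {
  "series": "-0.31 0.25 -0.05 0 0 0.23 1;-0.63 0.49 -0.116 0 0 0.47 1;-0.63 0.49 -0.116 0 0 0.47 1;-0.63 0.49 -0.116 0 0 0.47 1"
}}

```text
time_s: 4.45
eef_pos: [437.0, -145.9, 259.8]
ee_rot: [0.001, 0.841, 0.541, 0.0]
force: [-0.2, 0.1, -0.6]
grip_width: 1.001
```

Run:
```python
from h import *
p=eyes.capture("wrist"); print(tcp()[0],tcp()[1].as_matrix().round(3).tolist())
V=np.array(p["view"]); print((-V[:3,:3].T@V[:3,3]).round())
print(nets.spot_in("grinder_bail",p)[:1])
u=np.array([np.cos(np.radians(65.5)),np.sin(np.radians(65.5)),0]); c=np.array([434.5,-145,165])
q=proj(p,[c,c-27*u,c+27*u]); print(q)
for k in q: cv2.circle(p["frame"],tuple(int(v) for v in k.round()),3,(0,255,0),1)
save(p,"w1.png",s=1.2)
```

```text
[ 436.66181037 -145.41787862  259.95758913] [[0.413, 0.911, 0.002], [0.911, -0.413, -0.001], [-0.0, 0.002, -1.0]]
[466. -82. 429.]
[{'rect': [287.9, 136.0, 340.7, 232.1], 'confidence': 0.71}]
[[310.08373061 191.45809817]
 [310.15374157 221.43180607]
 [310.01369001 159.81056919]]
```

View pics/w1.png

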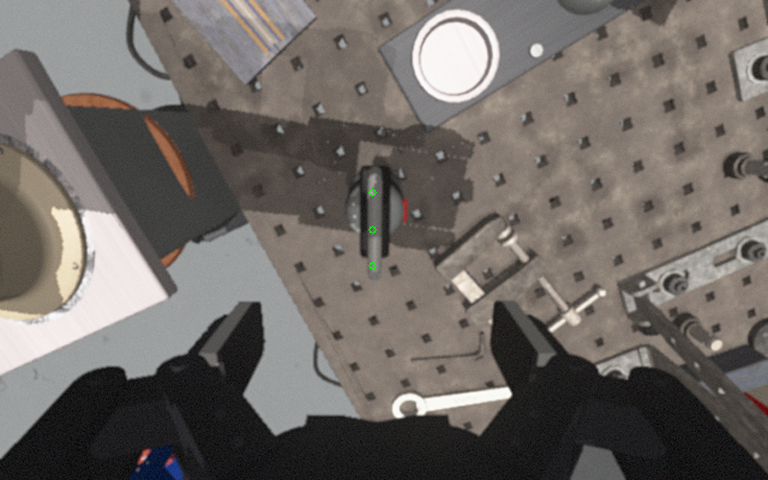

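The wrist picture confirms the bar orientation. The bar runs along column 312 (native) and is centred at about (312.5,187). The seat rim is at about (379.5,46).

Run:
```python
from h import *
p=eyes.capture("wrist")
print(onz(p,(312.3,186.8),165), onz(p,(312.6,144),165),onz(p,(312,230),165))
im=p["frame"][0:110,330:430].astype(int); m=(im.min(2)>150).astype(np.uint8)
n,l,st,ce=cv2.connectedComponentsWithStats(m); i=1+st[1:,4].argmax()
cs=max(cv2.findContours((l==i).astype(np.uint8),0,1)[0],key=len); e=cv2.fitEllipse(cs); c=np.array(e[0])+[330,0]
print(c,e[1],st[i], onz(p,c,19))
m=onz(p,(312.3,186.8),165)
plan([((m[0],m[1],152),-24.5)])
```

```text
[ 437.43072108 -141.67069899  165.        ] [ 452.55974404 -109.04842913  165.        ] [ 420.96680665 -177.16997187  165.        ]
[379.88074493  46.44486237] (71.90219116210938, 77.69059753417969) [  14    8   73   78 4181] [565.32010546 -52.49996394  19.        ]
0.033 -0.009 0.903 0.007 0.002 0.002
--
```

>>> {"fn": "drive_tool", "kwargs": {
  "series": "0.033 -0.009 0.4 0 0 0 1;0.033 -0.009 0.75 0 0 0 1;0.033 -0.009 0.94 0 0 0 1;0.033 -0.009 0.94 0 0 0 1;0.033 -0.009 0.94 0 0 0 0;0.033 -0.009 0.94 0 0 0 0;0.033 -0.009 0.94 0 0 0 0;0.033 -0.009 0.94 0 0 0 0;0.033 -0.009 0.94 0 0 0 0;0.033 -0.009 0.94 0 0 0 0;0.033 -0.009 0.94 0 0 0 0;0.033 -0.009 0.94 0 0 0 0",
  "newtons": 60
}}

```text
time_s: 5.8
eef_pos: [437.4, -141.7, 147.6]
ee_rot: [0.002, 0.841, 0.541, 0.001]
force: [-0.1, -0.0, 0.4]
grip_width: 0.002
```

Run:
```python
from h import *
p=eyes.capture("wrist"); b=eyes.capture("side"); a=eyes.capture("scene")
f=lambda p,c,w,h: cv2.resize(p["frame"][c[1]:c[3],c[0]:c[2]],(w,h),interpolation=2)
im=np.hstack([f(p,(200,80,430,400),345,480),f(b,(240,215,310,315),336,480)])
cv2.imwrite("pics/g1.png",im[:,:,::-1]); print(telemetry.sense()["grip_width"])
print(proj(p,tcp()[0]),proj(b,tcp()[0]))
```

```text
0.0011510603378940617
[[313.09076878 234.44940661]] [[278.29921306 254.50319114]]
```

View pics/g1.png

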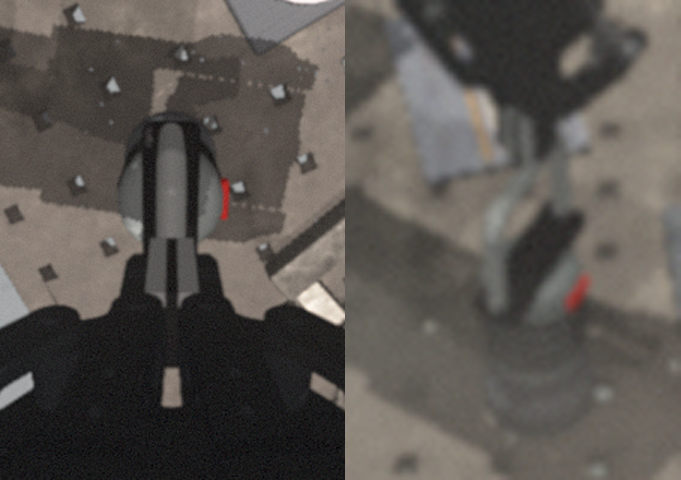

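The fingers shut completely (0.00) and appear centred over the bar, so the bar may be lower than assumed. I'll measure the bar's height with a vertical stereo pair from the wrist camera.

```bash
python3 - <<'E'
from h import *
p=eyes.capture("wrist"); b=eyes.capture("side"); 
V=np.array(p["view"]); C=-V[:3,:3].T@V[:3,3]
old=dict(p); V2=V.copy(); C2=C+np.array([436.9,-145.4,259.9])-tcp()[0]; V2[:3,3]=-V[:3,:3]@C2; old["view"]=V2
print(C,C2)
for n,q in(("far bar end",((312.6,144),(314.7,161))),):
    X=tri([ray(old,q[0]),ray(p,q[1])]); print(n,X.round(1),proj(old,X),proj(p,X))
# old picture w1: yoke far edge, red label
g=cv2.imread("pics/w1.png")
g=cv2.resize(g[120:300,310:440],None,fx=3.3,fy=3.3); h=cv2.resize(p["frame"][130:260,250:380][:,:,::-1],(594,594),interpolation=2)
cv2.imwrite("pics/g2.png",cv2.resize(np.hstack([g,h]),None,fx=.78,fy=.78))
E
python3 -c "
import cv2;print(cv2.imread('pics/g2.png').shape)"
```

```text
[466.58900429 -77.41805009 316.73116706] [466.04383337 -81.13631044 429.09398201]
far bar end [ 445.5 -126.5    2.8] [[313.03440081 143.94539978]] [[314.11831116 161.07268089]]
(463, 798, 3)
```

View pics/g2.png

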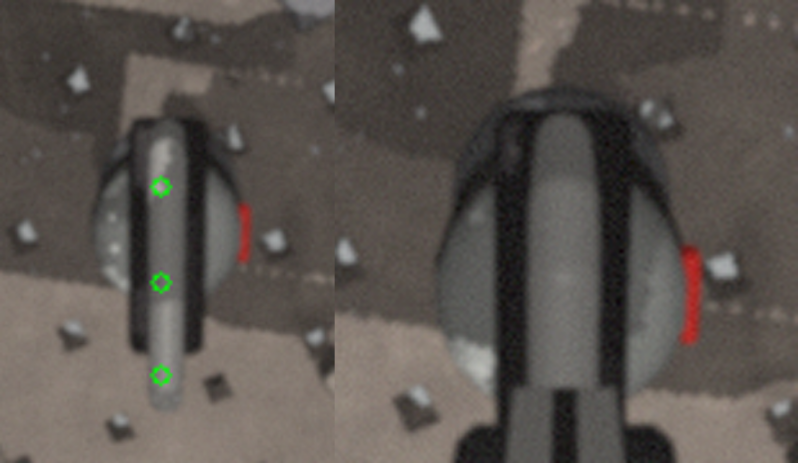

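>>> {"fn": "drive_tool", "kwargs": {
  "series": "0 0 -0.05 0 0 0 0;0 0 -0.1 0 0 0 0;0 0 -0.15 0 0 0 0;0 0 -0.15 0 0 0 0;0 0 -0.15 0 0 0 0"
}}

```text
time_s: 6.55
eef_pos: [437.4, -141.6, 165.7]
ee_rot: [0.002, 0.841, 0.541, 0.001]
force: [-0.9, -0.1, 0.4]
grip_width: 0.0
```

Run:
```python
from h import *
p=eyes.capture("wrist"); b=eyes.capture("side"); a=eyes.capture("scene"); print(telemetry.sense()["force"])
f=lambda p,c,w,h: cv2.resize(p["frame"][c[1]:c[3],c[0]:c[2]],(w,h),interpolation=2)
print(proj(p,[[433,-148,165],[448,-117,165],[422,-172,165]]))
im=np.hstack([f(p,(250,130,390,310),400,514),f(b,(255,225,305,315),285,514)])
cv2.imwrite("pics/g3.png",im[:,:,::-1])
```

```text
[-0.31907208  0.0889007  -1.27896779]
[[310.73014684 246.34304649]
 [312.08271094 188.19468956]
 [310.71734835 286.74468372]]
```

View pics/g3.png

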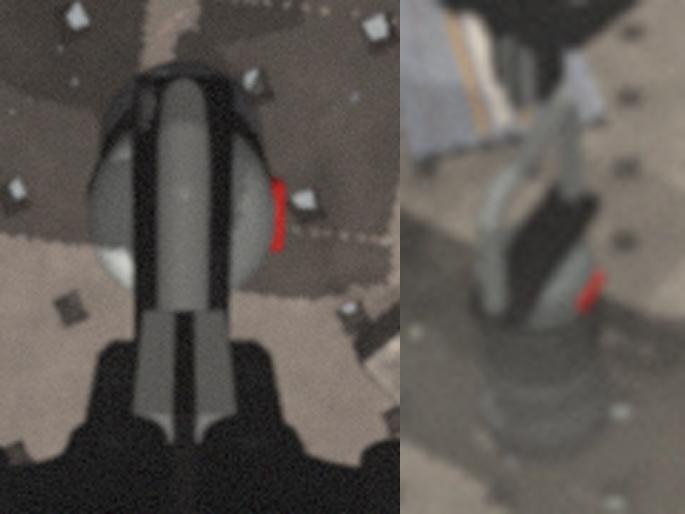

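The grinder did not lift. In the side view the bar is intact below the fingers, which end higher than I assumed. I'll reopen, go deeper and close again.

>>> {"fn": "drive_tool", "kwargs": {
  "series": "0 0 0 0 0 0 1;0 0 0 0 0 0 1;0 0 0 0 0 0 1;0 0 0 0 0 0 1;0 0 0 0 0 0 1;0 0 0 0 0 0 1;-0.035 0 0.1 0 0 0 1;-0.035 0 0.2 0 0 0 1;-0.035 0 0.28 0 0 0 1;-0.035 0 0.28 0 0 0 1;-0.035 0 0.28 0 0 0 0;-0.035 0 0.28 0 0 0 0;-0.035 0 0.28 0 0 0 0;-0.035 0 0.28 0 0 0 0;-0.035 0 0.28 0 0 0 0;-0.035 0 0.28 0 0 0 0;-0.035 0 0.28 0 0 0 0;-0.035 0 0.28 0 0 0 0",
  "newtons": 60
}}

```text
time_s: 8.5
eef_pos: [435.7, -145.6, 132.1]
ee_rot: [0.002, 0.841, 0.541, 0.001]
force: [-0.6, -0.0, 5.0]
grip_width: 0.086
```

>>> {"fn": "drive_tool", "kwargs": {
  "series": "0 0 0 0 0 0 0.5;0 0 0 0 0 0 0.5;0 0 0 0 0 0 0.5;0 0 0 0 0 0 0.5;0 0 0.07 0 0 0 0.5;0 0 0.14 0 0 0 0.5;0 0 0.14 0 0 0 0.5"
}}

```text
time_s: 9.2
eef_pos: [435.1, -145.1, 113.8]
ee_rot: [0.0, 0.841, 0.541, 0.0]
force: [0.6, 1.4, 0.0]
grip_width: 0.503
```

>>> {"fn": "drive_tool", "kwargs": {
  "series": "0 0 0 0 0 0 0;0 0 0 0 0 0 0;0 0 0 0 0 0 0;0 0 0 0 0 0 0;0 0 0 0 0 0 0;0 0 0 0 0 0 0;0 0 0 0 0 0 0",
  "newtons": 60
}}

```text
time_s: 9.9
eef_pos: [435.2, -145.2, 113.9]
ee_rot: [0.001, 0.841, 0.541, 0.0]
force: [0.7, 0.4, 0.3]
grip_width: 0.1
```

Run:
```python
from h import *
b=eyes.capture("side"); a=eyes.capture("scene");w=eyes.capture("wrist"); print(telemetry.sense())
print(proj(b,tcp()[0]),proj(a,tcp()[0]))
f=lambda p,c,w,h: cv2.resize(p["frame"][c[1]:c[3],c[0]:c[2]],(w,h),interpolation=2)
im=np.hstack([f(b,(250,220,310,310),400,600),f(w,(230,130,410,400),400,600)])
cv2.imwrite("pics/g4.png",im[:,:,::-1])
```

```text
{'time_s': 10.05, 'joints': array([-5.78171430e-01,  2.67470865e-01,  1.81515223e+00, -3.24876880e-04,
        1.05778161e+00, -1.51426783e-01]), 'dq': array([-0.00046251, -0.00016487,  0.00230608,  0.00095928,  0.00011257,
       -0.00200457]), 'tau': array([-1.28449296e-02, -3.52987790e+01, -2.20334494e+01, -5.21460059e-02,
        1.55813950e-01, -8.02400551e-03]), 'eef_pos': array([ 435.17399324, -145.19987792,  113.90791847]), 'ee_rot': array([6.00011945e-04, 8.40762768e-01, 5.41403357e-01, 1.13288103e-04]), 'force': array([1.01759213, 0.15290583, 1.21707651]), 'wrist_torque': array([-0.03692526, -0.12116474, -0.01469415]), 'grip_width': 0.09322061791850916}
[[277.97551436 265.33454624]] [[372.89951596 175.12473702]]
```

View pics/g4.png

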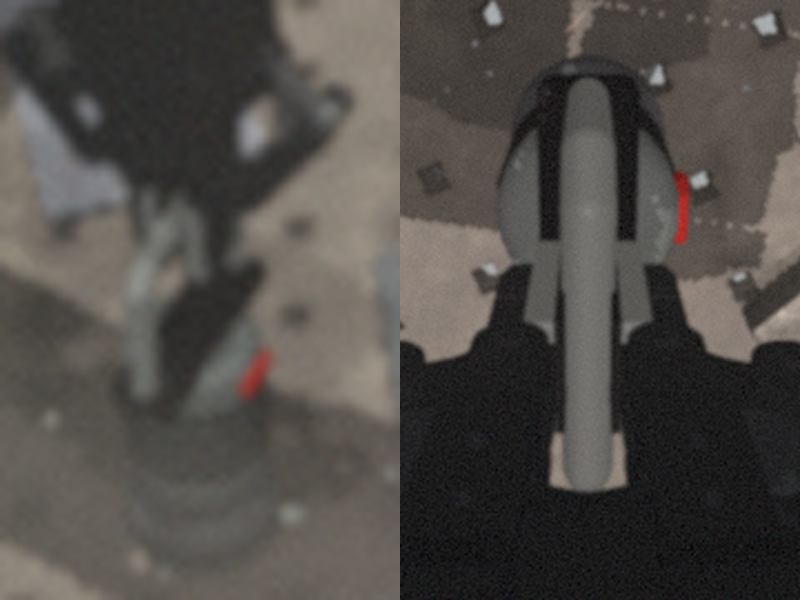

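Run:
```python
from h import *
p=eyes.capture("wrist"); V=np.array(p["view"]); C=-V[:3,:3].T@V[:3,3]
old=dict(p); V2=V.copy(); C2=C+np.array([436.9,-145.4,259.9])-tcp()[0]; V2[:3,3]=-V[:3,:3]@C2; old["view"]=V2
u=tcp()[1].as_matrix()[:2,0]; t=tcp()[0][:2]
g=lambda q,uv,z: (lambda d:(round(d@u,1),round(d@[u[1],-u[0]],1)))(onz(q,uv,z)[:2]-t)
print("C",C)
for z in(140,150,160,165): print(z,"old -u end",g(old,(311.7,231.1),z),"new",g(p,(314.6,350.5),z))
for z in(90,100,110): print(z,"yoke ends old",g(old,(312.7,138.2),z),g(old,(312.7,214),z))
# grinder foot disc circle at old? body
```

```text
C [464.65876395 -81.15457923 283.11705856]
140 old -u end (np.float64(-45.9), np.float64(0.0)) new (np.float64(-57.1), np.float64(0.8))
150 old -u end (np.float64(-41.9), np.float64(0.1)) new (np.float64(-48.2), np.float64(0.7))
160 old -u end (np.float64(-37.8), np.float64(0.1)) new (np.float64(-39.3), np.float64(0.7))
165 old -u end (np.float64(-35.8), np.float64(0.2)) new (np.float64(-34.8), np.float64(0.7))
90 yoke ends old (np.float64(37.5), np.float64(0.9)) (np.float64(-45.7), np.float64(0.8))
100 yoke ends old (np.float64(38.5), np.float64(0.9)) (np.float64(-42.3), np.float64(0.8))
110 yoke ends old (np.float64(39.5), np.float64(1.0)) (np.float64(-38.8), np.float64(0.9))
```

>>> {"fn": "drive_tool", "kwargs": {
  "series": "0 0 -0.05 0 0 0 0;0 0 -0.12 0 0 0 0;0 0 -0.2 0 0 0 0;0 0 -0.3 0 0 0 0;0 0 -0.4 0 0 0 0;0 0 -0.42 0 0 0 0;0 0 -0.42 0 0 0 0",
  "newtons": 80
}}

```text
time_s: 10.8
eef_pos: [435.2, -145.2, 164.6]
ee_rot: [0.001, 0.841, 0.541, 0.0]
force: [-0.5, 0.4, -4.1]
grip_width: 0.09
```

The grinder is lifted, with a load of about 4 N, and is centred on the TCP. I'll carry it to the seat and turn the bar to be radial.

```bash
python3 -c "
from h import *
plan([((565,-53,165),-82.7)])"
```

```text
0.382 0.222 -0.001 0.001 -0.000 0.678
0.434 0.083 -0.001 0.001 -0.000 0.678
0.437 -0.067 -0.001 0.001 -0.000 0.678
--
```

>>> {"fn": "drive_tool", "kwargs": {
  "series": "0.05 0.03 0 0 0 0.08 0;0.13 0.07 0 0 0 0.22 0;0.21 0.12 0 0 0 0.38 0;0.3 0.17 0 0 0 0.54 0;0.382 0.222 0 0 0 0.678 0"
}}

```text
time_s: 11.3
eef_pos: [478.4, -114.0, 164.0]
ee_rot: [0.0, 0.921, 0.39, -0.0]
force: [0.2, -0.3, -3.5]
grip_width: 0.091
```

>>> {"fn": "drive_tool", "kwargs": {
  "series": "0.1 0.02 0 0 0 0.16 0;0.21 0.04 0 0 0 0.33 0;0.32 0.06 0 0 0 0.5 0;0.434 0.083 0 0 0 0.678 0"
}}

```text
time_s: 11.7
eef_pos: [521.8, -83.0, 163.2]
ee_rot: [-0.0, 0.974, 0.228, -0.001]
force: [0.0, 0.1, -4.3]
grip_width: 0.089
```

>>> {"fn": "drive_tool", "kwargs": {
  "series": "0.11 -0.02 0 0 0 0.17 0;0.21 -0.035 0 0 0 0.33 0;0.31 -0.05 0 0 0 0.48 0;0.38 -0.06 0 0 0 0.6 0;0.42 -0.065 0 0 0 0.65 0;0.437 -0.067 0 0 0 0.678 0;0.437 -0.067 0 0 0 0.678 0;0.437 -0.067 0 0 0 0.678 0;0.437 -0.067 0 0 0 0.678 0"
}}

```text
time_s: 12.6
eef_pos: [565.0, -52.7, 163.0]
ee_rot: [-0.0, 0.998, 0.06, -0.001]
force: [-0.4, 0.6, -4.2]
grip_width: 0.091
```

Run:
```python
from h import *
b=eyes.capture("side"); a=eyes.capture("scene"); print(telemetry.sense()["time_s"],tcp()[0],telemetry.sense()["force"])
plan([((565,-53,165),-82.7)])
c=np.array([565,-53,50.]); T=np.linspace(0,6.28,60)
for p,box in((a,(0,0)),(b,(0,0))):
    for z,r,col in((50,30,(0,255,0)),(19,34,(255,255,0))):
        for q in proj(p,np.c_[565+r*np.cos(T),-53+r*np.sin(T),z+0*T]): p["frame"][int(q[1]+.5),int(q[0]+.5)]=col
f=lambda p,c,w,h: cv2.resize(p["frame"][c[1]:c[3],c[0]:c[2]],(w,h),interpolation=2)
im=np.hstack([f(a,(280,140,360,240),400,500),f(b,(290,190,370,290),400,500)])
cv2.imwrite("pics/s1.png",im[:,:,::-1])
```

```text
12.7 [565.11874526 -52.64077219 163.12407259] [-0.64920976 -0.29437365 -4.00245254]
-0.001 0.003 -0.016 -0.000 0.003 -0.014
--
```

View pics/s1.png

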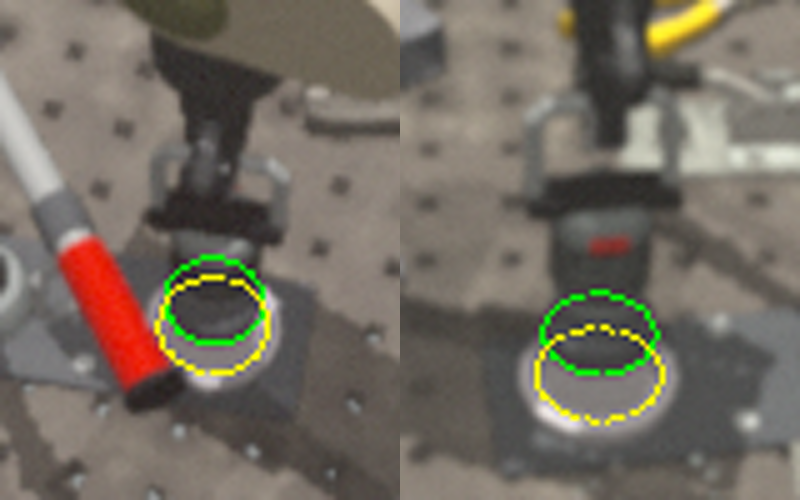

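The green predicted wheel circle coincides with the real wheel in both views, and the seat ring is centred under it at about columns 216 and 600 of the crop. I'll lower it.

>>> {"fn": "drive_tool", "kwargs": {
  "series": "0 0.003 0.06 0 0 0 0;0 0.003 0.12 0 0 0 0;0 0.003 0.18 0 0 0 0;0 0.003 0.23 0 0 0 0;0 0.003 0.26 0 0 0 0;0 0.003 0.28 0 0 0 0;0 0.003 0.3 0 0 0 0;0 0.003 0.3 0 0 0 0"
}}

```text
time_s: 13.5
eef_pos: [565.1, -53.0, 126.9]
ee_rot: [-0.0, 0.998, 0.06, -0.001]
force: [0.5, 0.5, -4.3]
grip_width: 0.09
```

>>> {"fn": "drive_tool", "kwargs": {
  "series": "0 0 0.01 0 0 0 0;0 0 0.02 0 0 0 0;0 0 0.03 0 0 0 0;0 0 0.03 0 0 0 0"
}}

```text
time_s: 13.9
eef_pos: [565.4, -53.0, 124.0]
ee_rot: [0.0, 0.998, 0.06, -0.0]
force: [-0.7, 0.6, 1.9]
grip_width: 0.087
```

>>> {"fn": "drive_tool", "kwargs": {
  "series": "0 0 0.01 0 0 0 0;0 0 0.02 0 0 0 0;0 0 0.02 0 0 0 0"
}}

```text
time_s: 14.2
eef_pos: [566.5, -53.2, 124.0]
ee_rot: [0.001, 0.998, 0.06, 0.002]
force: [-2.6, 1.0, 13.9]
grip_width: 0.089
```

Run:
```python
from h import *
b=eyes.capture("side"); a=eyes.capture("scene"); print(telemetry.sense()["force"],tcp()[0])
f=lambda p,c,w,h: cv2.resize(p["frame"][c[1]:c[3],c[0]:c[2]],(w,h),interpolation=2)
im=np.hstack([f(a,(280,140,360,240),400,500),f(b,(290,190,370,290),400,500)])
cv2.imwrite("pics/s2.png",im[:,:,::-1])
```

```text
[-3.01855491  1.03928474 13.63994035] [566.49585464 -53.2446557  123.96265009]
```

View pics/s2.png

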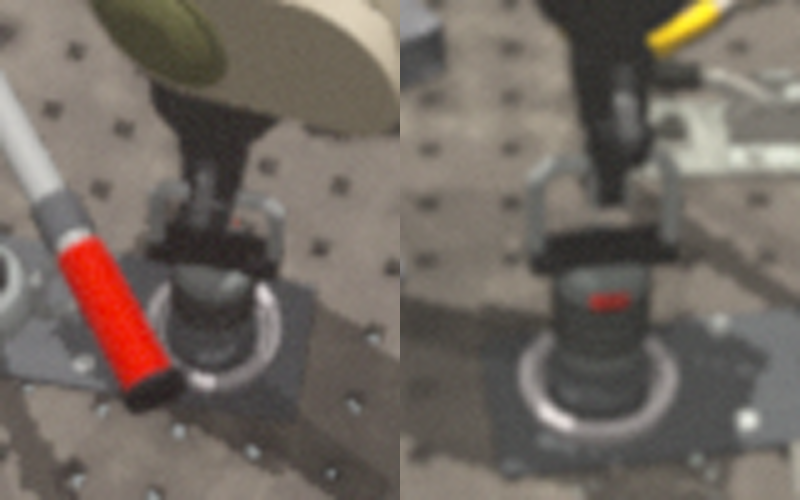

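Both views show the wheel inside the ring, roughly centred, and the contact is firm (14 N). I'll ease off, open and rise, and also measure the red grip.

>>> {"fn": "drive_tool", "kwargs": {
  "series": "0 0 -0.015 0 0 0 0;0 0 -0.015 0 0 0 0.15;0 0 -0.015 0 0 0 0.3;0 0 -0.015 0 0 0 0.6;0 0 -0.015 0 0 0 1;0 0 -0.015 0 0 0 1;0 0 -0.015 0 0 0 1;0 0 -0.015 0 0 0 1;0 0 -0.015 0 0 0 1;0 0 -0.1 0 0 0 1;0 0 -0.3 0 0 0 1;0 0 -0.6 0 0 0 1;0 0 -0.9 0 0 0 1;0 0 -1 0 0 0 1;0 0 -1 0 0 0 1"
}}

```text
time_s: 15.8
eef_pos: [566.6, -53.2, 246.0]
ee_rot: [0.001, 0.998, 0.06, 0.004]
force: [-0.5, 0.2, -0.5]
grip_width: 1.003
```

>>> {"fn": "drive_tool", "kwargs": {
  "series": "0 0 -0.3 0 0 0 1;0 0 -0.6 0 0 0 1;0 0 -0.9 0 0 0 1;0 0 -0.95 0 0 0 1;0 0 -0.95 0 0 0 1"
}}

```text
time_s: 16.3
eef_pos: [565.9, -53.0, 359.2]
ee_rot: [0.001, 0.998, 0.06, 0.003]
force: [-0.1, -0.2, -0.4]
grip_width: 1.001
```

Run:
```python
from h import *
b=eyes.capture("side"); a=eyes.capture("scene"); print(tcp()[0])
E={}
for n,p,box in(("a",a,(285,180,325,230)),("b",b,(305,115,350,155))):
    im=p["frame"][box[1]:box[3],box[0]:box[2]].astype(int)
    m=(im[...,0]>110)&(im[...,1]<90)&(im[...,2]<90); n_,l,st,ce=cv2.connectedComponentsWithStats(m.astype(np.uint8)); i=1+st[1:,4].argmax()
    ys,xs=np.nonzero(l==i); P=np.c_[xs,ys]+np.array(box[:2]); c=P.mean(0); d=np.linalg.svd(P-c)[2][0]; s=(P-c)@d
    e=[c+d*np.percentile(s,1),c+d*np.percentile(s,99)]; e.sort(key=lambda v:v[1]*(1 if n=="a" else -1)); E[n]=(c,e); print(n,c,e,len(P))
for s,q in((E["a"][0],E["b"][0]),(E["a"][1][0],E["b"][1][0]),(E["a"][1][1],E["b"][1][1])):
    X=tri([ray(a,s),ray(b,q)]); print(X.round(1),"r,ang",np.hypot(*(X[:2]-[715.4,-33.9])),np.degrees(np.arctan2(X[1]+33.9,X[0]-715.4)))
print(proj(a,[565,-53,175]),proj(b,[565,-53,175]))
f=lambda p,c,w,h: cv2.resize(p["frame"][c[1]:c[3],c[0]:c[2]],(w,h),interpolation=2)
im=np.hstack([f(a,(255,120,355,240),400,480),f(b,(290,190,370,290),384,480)])
cv2.imwrite("pics/s3.png",im[:,:,::-1])
```

```text
[565.52445867 -52.88206898 357.6900957 ]
a [302.0545977  201.99137931] [array([295.03947209, 189.10955656]), array([309.0519887 , 214.84063613])] 348
b [322.2254902  131.10784314] [array([328.04804733, 139.37128555]), array([318.42052137, 125.70778607])] 102
[558.1 122.4 335.5] r,ang 221.71140020878494 135.18688486101007
[579.1  91.5 330.9] r,ang 185.22233850967405 137.38237037362651
[540.5 149.5 334.5] r,ang 253.40210618142308 133.6482373370183
[[323.39887643 178.24702995]] [[330.29147133 221.14754779]]
```

View pics/s3.png

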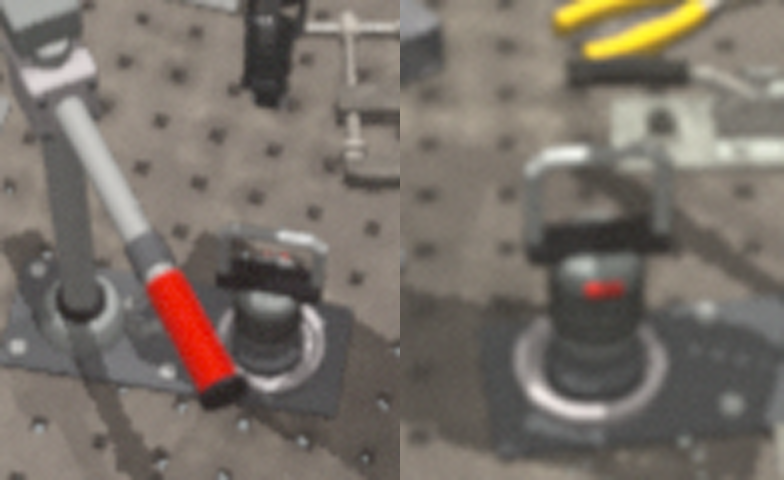

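The views show the grinder upright in the seat with the gripper clear. Next I'll hover over the red grip, whose middle is at about (302,202) in the scene view, and refine with the wrist camera.

Run:
```python
from h import *
a=eyes.capture("scene")
for q in((302.05,202),(295.04,189.1),(309.05,214.84)):
    X=onz(a,q,325); print(X.round(1),np.hypot(*(X[:2]-[715.4,-33.9])),np.degrees(np.arctan2(X[1]+33.9,X[0]-715.4)))
plan([((569,117,365),-135.9)])
```

```text
[571.5 116.7 325. ] 208.31528388621905 133.68927922469496
[598.8  87.7 325. ] 168.46648509790575 133.79048473466761
[545.1 144.7 325. ] 246.80465603372977 133.63251672933256
0.100 -0.701 -0.031 0.000 -0.004 0.922
-0.222 -0.672 -0.031 0.000 -0.004 0.922
--
```

>>> {"fn": "drive_tool", "kwargs": {
  "series": "0.05 -0.3 -0.03 0 0 0.3 1;0.08 -0.5 -0.03 0 0 0.6 1;0.1 -0.701 -0.031 0 0 0.922 1;0.1 -0.701 -0.031 0 0 0.922 1"
}}

```text
time_s: 16.85
eef_pos: [566.9, 34.5, 360.1]
ee_rot: [0.0, 0.985, -0.17, 0.001]
force: [-0.2, 0.0, 0.5]
grip_width: 1.0
```

>>> {"fn": "drive_tool", "kwargs": {
  "series": "-0.08 -0.24 -0.03 0 0 0.3 1;-0.16 -0.48 -0.03 0 0 0.6 1;-0.222 -0.672 -0.031 0 0 0.922 1;-0.222 -0.672 -0.031 0 0 0.922 1;-0.222 -0.672 -0.031 0 0 0.922 1"
}}

```text
time_s: 17.35
eef_pos: [568.7, 118.8, 362.8]
ee_rot: [0.0, 0.921, -0.389, 0.0]
force: [-0.3, -0.7, -0.0]
grip_width: 0.997
```

Run:
```python
from h import *
w=eyes.capture("wrist"); print(tcp()[0],telemetry.sense()["joints"].round(2))
im=w["frame"].astype(int); m=(im[...,0]>100)&(im[...,1]<80)&(im[...,2]<80)
n,l,st,ce=cv2.connectedComponentsWithStats(m.astype(np.uint8)); i=1+st[1:,4].argmax(); print(st[i],ce[i])
ys,xs=np.nonzero(l==i); P=np.c_[xs,ys]; c=P.mean(0); d=np.linalg.svd(P-c,full_matrices=False)[2][0]; s=(P-c)@d
for q in(c,c+d*np.percentile(s,1),c+d*np.percentile(s,99)):
    X=onz(w,q,325); print(q.round(),X.round(1),np.hypot(*(X[:2]-[715.4,-33.9])),np.degrees(np.arctan2(X[1]+33.9,X[0]-715.4)))
cv2.imwrite("pics/w2.png",w["frame"][:,:,::-1])
```

```text
[568.78045647 118.31523495 363.00350917] [ 0.    0.4   0.97 -0.    1.77  2.37]
[ 295  152   41  124 4539] [314.86340604 212.54901961]
[315. 213.] [569.1 117.7 325. ] 210.7000238825025 133.99372619583764
[316. 155.] [596.   89.2 325. ] 171.48272046448608 134.11944511688552
[314. 273.] [537.6 150.9 325. ] 256.4599522006503 133.89621339480212
```

>>> {"fn": "drive_tool", "kwargs": {
  "series": "0 0 0.25 0 0 0 1;0 0 0.5 0 0 0 1;0 0 0.65 0 0 0 1;0 0 0.742 0 0 0 1;0 0 0.742 0 0 0 1;0 0 0.742 0 0 0 0;0 0 0.742 0 0 0 0;0 0 0.742 0 0 0 0;0 0 0.742 0 0 0 0;0 0 0.742 0 0 0 0;0 0 0.742 0 0 0 0;0 0 0.742 0 0 0 0",
  "newtons": 80
}}

```text
time_s: 18.6
eef_pos: [568.9, 118.3, 274.7]
ee_rot: [0.0, 0.921, -0.389, 0.001]
force: [-1.5, -0.4, 5.1]
grip_width: 0.279
```

>>> {"fn": "drive_tool", "kwargs": {
  "series": "0 0 0.05 0 0 0 0;0 0 0.12 0 0 0 0;0 0 0.2 0 0 0 0;0 0 0.28 0 0 0 0;0 0 0.36 0 0 0 0;0 0 0.44 0 0 0 0;0 0 0.52 0 0 0 0;0 0 0.6 0 0 0 0;0 0 0.68 0 0 0 0;0 0 0.75 0 0 0 0;0 0 0.81 0 0 0 0;0 0 0.85 0 0 0 0;0 0 0.85 0 0 0 0"
}}

```text
time_s: 19.9
eef_pos: [569.1, 118.4, 173.3]
ee_rot: [-0.0, 0.921, -0.389, 0.001]
force: [-3.3, 2.1, 9.7]
grip_width: 0.285
```

Run:
```python
from h import *
s=telemetry.sense(); print(s["force"],s["grip_width"],tcp()[0])
a=eyes.capture("scene"); b=eyes.capture("side")
for p in(a,b): print(nets.spot_in("hook_bowl",p)[:1],nets.spot_in("hook_grip",p)[:1])
# arc plan about mast
M=np.array([715.4,-33.9]); p,r=tcp(); v=p[:2]-M
for k in(53.3/4,53.3/2):
    Q=R.from_euler('z',k,degrees=True); X=np.r_[M+Q.apply(np.r_[v,0])[:2],p[2]]
    print(k,(r.inv().apply(X-p)/120).round(3),((r.inv()*(Q*r)).as_rotvec()/.5).round(3))
f=lambda p,c,w,h: cv2.resize(p["frame"][c[1]:c[3],c[0]:c[2]],(w,h),interpolation=2)
cv2.imwrite("pics/h1.png",np.hstack([f(a,(255,120,355,240),400,480),f(b,(290,150,390,290),343,480)])[:,:,::-1])
```

```text
[-3.30042375  2.07074039  9.6906095 ] 0.28536405502482737 [569.1366859  118.38923055 173.27293727]
[{'rect': [258.1, 151.3, 314.8, 239.1], 'confidence': 0.7}] [{'rect': [260.1, 150.6, 317.6, 237.5], 'confidence': 0.58}]
[{'rect': [327.9, 160.5, 402.5, 218.8], 'confidence': 0.7}] [{'rect': [329.0, 164.3, 402.7, 215.0], 'confidence': 0.97}]
13.325 [ 0.045  0.406 -0.   ] [ 0.001 -0.001 -0.465]
26.65 [ 0.182  0.79  -0.001] [ 0.002 -0.001 -0.93 ]
```

>>> {"fn": "drive_tool", "kwargs": {
  "series": "0.001 0.044 0 0 0 -0.05 0;0.005 0.132 0 0 0 -0.15 0;0.014 0.22 0 0 0 -0.25 0;0.027 0.307 0 0 0 -0.35 0;0.045 0.393 0 0 0 -0.45 0;0.066 0.478 0 0 0 -0.55 0;0.092 0.562 0 0 0 -0.65 0;0.123 0.645 0 0 0 -0.75 0;0.156 0.726 0 0 0 -0.85 0;0.187 0.79 0 0 0 -0.93 0;0.187 0.79 0 0 0 -0.93 0"
}}

```text
time_s: 21.3
eef_pos: [515.3, 36.3, 174.3]
ee_rot: [-0.0, 0.986, -0.166, -0.0]
force: [-10.4, 3.0, 9.9]
grip_width: 0.281
```

>>> {"fn": "drive_tool", "kwargs": {
  "series": "0.001 0.044 0 0 0 -0.05 0;0.005 0.132 0 0 0 -0.15 0;0.014 0.22 0 0 0 -0.25 0;0.02 0.263 0 0 0 -0.3 0;0.02 0.263 0 0 0 -0.3 0"
}}

```text
time_s: 21.8
eef_pos: [506.9, 5.4, 175.2]
ee_rot: [-0.0, 0.996, -0.091, -0.0]
force: [-5.3, 2.2, 10.5]
grip_width: 0.286
```

Run:
```python
from h import *
s=telemetry.sense(); print(s["force"],s["wrist_torque"],s["grip_width"],tcp()[0])
M=np.array([715.4,-33.9]); p,r=tcp(); v=p[:2]-M; th=np.arctan2(v[1],v[0]); print("r",np.hypot(*v),"ang",np.degrees(th),"left",np.radians(187.24)-th, "yaw",np.degrees(np.arctan2(*r.as_matrix()[[1,0],1])))
a=eyes.capture("scene"); b=eyes.capture("side")
X=lambda pull,ang:[M[0]+150*np.cos(ang),M[1]+150*np.sin(ang),237-pull]
for p_ in(a,b):
    for pt,c in((X(101.4,th),(0,255,0)),([565.4,-53,174],(255,255,0))):
        q=proj(p_,pt)[0].round().astype(int); print(q); 
        p_["frame"][q[1],q[0]]=c
f=lambda p,c,w,h: cv2.resize(p["frame"][c[1]:c[3],c[0]:c[2]],(w,h),interpolation=2)
cv2.imwrite("pics/h2.png",np.hstack([f(a,(270,140,350,240),400,500),f(b,(290,180,370,280),400,500)])[:,:,::-1])
```

```text
[-5.2700425   2.20480774 10.49084299] [0.21546208 0.87056973 0.1461489 ] 0.2859407683560728 [506.85107224   5.4071598  175.16267323]
r 212.22089454496378 ang 169.32614918109815 left 0.3126556785009198 yaw -100.45751924391193
[317 198]
[323 178]
[331 221]
[330 221]
```

View pics/h2.png

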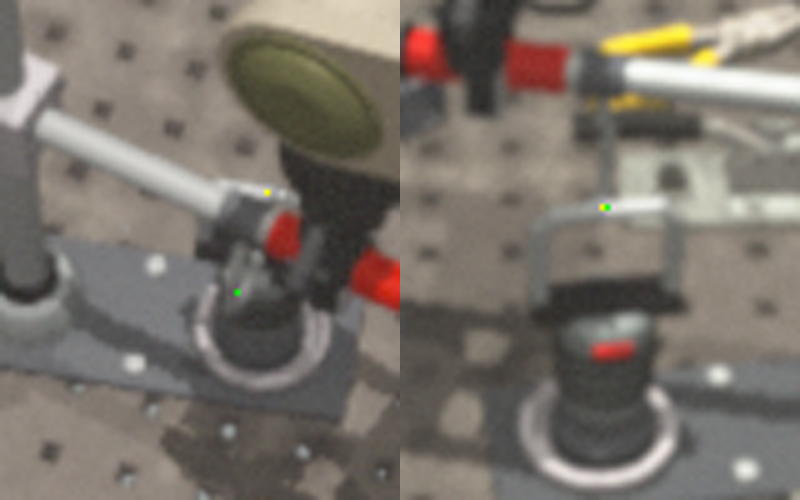

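The projected bowl (green) falls on the visible hook. In the side view the shank, at about column 605 of the crop, lines up with the middle of the bail bar. I'll swing in slowly.

>>> {"fn": "drive_tool", "kwargs": {
  "series": "0.001 0.053 0.005 0 0 -0.06 0;0.004 0.124 0.01 0 0 -0.14 0;0.011 0.194 0.012 0 0 -0.22 0;0.02 0.264 0.012 0 0 -0.3 0;0.029 0.316 0.012 0 0 -0.36 0;0.029 0.316 0.012 0 0 -0.36 0"
}}

```text
time_s: 22.5
eef_pos: [503.0, -32.7, 174.5]
ee_rot: [-0.0, 1.0, -0.001, -0.001]
force: [-6.5, 1.2, 10.2]
grip_width: 0.282
```

Run:
```python
from h import *
s=telemetry.sense(); print(s["force"],s["wrist_torque"],tcp()[0])
M=np.array([715.4,-33.9]); p,r=tcp(); v=p[:2]-M; th=np.arctan2(v[1],v[0]); L=np.radians(187.24)-th; print("r",np.hypot(*v),"left",L)
for k in np.array([.25,.5,.75,1])*L:
    Q=R.from_euler('z',k); X=np.r_[M+Q.apply(np.r_[v,0])[:2],p[2]]
    print((r.inv().apply(X-p)/120).round(3),((r.inv()*(Q*r)).as_rotvec()/.5).round(3))
```

```text
[-6.459053    1.17589457 10.21362568] [0.1085038  0.91049224 0.24056767] [503.03611503 -32.66364252 174.49884676]
r 212.3674839002638 left 0.13218365409037558
[ 0.001  0.058 -0.   ] [-0.    -0.    -0.066]
[ 0.003  0.117 -0.   ] [-0.    -0.    -0.132]
[ 0.008  0.175 -0.   ] [-0.    -0.    -0.198]
[ 0.015  0.233 -0.   ] [-0.    -0.    -0.264]
```

>>> {"fn": "drive_tool", "kwargs": {
  "series": "0.001 0.03 0 0 0 -0.034 0;0.001 0.058 0 0 0 -0.066 0;0.002 0.087 0 0 0 -0.1 0;0.003 0.117 0 0 0 -0.132 0;0.005 0.146 0 0 0 -0.165 0;0.008 0.175 0 0 0 -0.198 0;0.012 0.205 0 0 0 -0.232 0;0.015 0.233 0 0 0 -0.264 0;0.015 0.233 0 0 0 -0.264 0"
}}

```text
time_s: 23.4
eef_pos: [504.7, -60.9, 175.4]
ee_rot: [0.0, 0.998, 0.066, -0.0]
force: [-5.2, 0.1, 10.3]
grip_width: 0.283
```

>>> {"fn": "drive_tool", "kwargs": {
  "series": "0 0 -0.03 0 0 0 0;0 0 -0.06 0 0 0 0;0 0 -0.1 0 0 0 0;0 0 -0.14 0 0 0 0;0 0 -0.18 0 0 0 0;0 0 -0.21 0 0 0 0;0 0 -0.24 0 0 0 0;0 0 -0.27 0 0 0 0;0 0 -0.3 0 0 0 0;0 0 -0.33 0 0 0 0;0 0 -0.36 0 0 0 0;0 0 -0.36 0 0 0 0;0 0 -0.36 0 0 0 0"
}}

```text
time_s: 24.7
eef_pos: [504.7, -60.8, 218.9]
ee_rot: [0.0, 0.998, 0.066, -0.0]
force: [-3.5, 1.3, 5.7]
grip_width: 0.283
```

Run:
```python
from h import *
for i in range(3):
    s=telemetry.sense(); print(s["force"],s["wrist_torque"],tcp()[0]); b=eyes.capture("side")
a=eyes.capture("scene")
for p in(a,b): print(nets.spot_in("grinder_foot",p)[:1])
```

```text
[-3.49099505  1.27018178  5.65405466] [0.12862603 0.40711197 0.31773299] [504.69217944 -60.80335733 218.89903227]
[-2.79085134  0.25201787  5.14383476] [0.08128796 0.40925286 0.33086872] [504.69523826 -60.79955264 218.84475536]
[-2.64103857  0.8658192   6.03643173] [0.13975074 0.38233362 0.34600559] [504.68653266 -60.79382578 218.84155247]
[{'rect': [309.4, 171.7, 337.3, 211.9], 'confidence': 0.9}]
[{'rect': [316.0, 213.6, 346.6, 269.6], 'confidence': 0.56}]
```

The load dropped from 10.3 to 5.7 N, so the grinder is on the hook. I'll continue easing up.

>>> {"fn": "drive_tool", "kwargs": {
  "series": "0 0 -0.02 0 0 0 0;0 0 -0.05 0 0 0 0;0 0 -0.09 0 0 0 0;0 0 -0.13 0 0 0 0;0 0 -0.17 0 0 0 0;0 0 -0.21 0 0 0 0;0 0 -0.25 0 0 0 0;0 0 -0.29 0 0 0 0;0 0 -0.33 0 0 0 0;0 0 -0.37 0 0 0 0;0 0 -0.4 0 0 0 0;0 0 -0.43 0 0 0 0;0 0 -0.45 0 0 0 0;0 0 -0.46 0 0 0 0;0 0 -0.465 0 0 0 0;0 0 -0.465 0 0 0 0;0 0 -0.465 0 0 0 0"
}}

```text
time_s: 26.7
eef_pos: [504.7, -60.8, 274.6]
ee_rot: [0.0, 0.998, 0.066, -0.001]
force: [-4.1, 0.9, 3.7]
grip_width: 0.286
```

>>> {"fn": "drive_tool", "kwargs": {
  "series": "0 0 -0.005 0 0 0 0;0 0 -0.01 0 0 0 0;0 0 -0.015 0 0 0 0;0 0 -0.015 0 0 0 0"
}}

```text
time_s: 27.1
eef_pos: [504.5, -60.6, 274.8]
ee_rot: [-0.001, 0.998, 0.066, -0.002]
force: [1.4, 1.0, -13.6]
grip_width: 0.285
```

Top stop reached (force reversed). I'll release gently and rise straight up.

>>> {"fn": "drive_tool", "kwargs": {
  "series": "0 0 0 0 0 0 0;0 0 0 0 0 0 0;0 0 0 0 0 0 0.32;0 0 0 0 0 0 0.36;0 0 0 0 0 0 0.45;0 0 0 0 0 0 0.6;0 0 0 0 0 0 0.8;0 0 0 0 0 0 1;0 0 0 0 0 0 1;0 0 0 0 0 0 1;0 0 0 0 0 0 1;0 0 -0.1 0 0 0 1;0 0 -0.3 0 0 0 1;0 0 -0.6 0 0 0 1;0 0 -0.85 0 0 0 1;0 0 -0.95 0 0 0 1;0 0 -0.95 0 0 0 1"
}}

```text
time_s: 28.8
eef_pos: [505.2, -60.8, 391.2]
ee_rot: [0.0, 0.998, 0.066, 0.0]
force: [-1.0, 0.8, 0.0]
grip_width: 1.003
```

>>> {"fn": "drive_tool", "kwargs": {
  "series": "-0.2 0 0 0 0 0 1;-0.4 0 0 0 0 0 1;-0.7 0 0 0 0 0 1;-0.9 0 0 0 0 0 1;-0.9 0 0 0 0 0 1;-0.9 0 0 0 0 0 1;-0.9 0 0 0 0 0 1"
}}

```text
time_s: 29.5
eef_pos: [398.6, -75.0, 390.7]
ee_rot: [0.0, 0.998, 0.066, -0.0]
force: [-0.3, 0.3, 0.1]
grip_width: 1.0
```

Run:
```python
from h import *
print(tcp()[0],telemetry.sense()["force"])
def red(p,box):
    im=p["frame"][box[1]:box[3],box[0]:box[2]].astype(int); m=(im[...,0]>110)&(im[...,1]<90)&(im[...,2]<90)
    n,l,st,ce=cv2.connectedComponentsWithStats(m.astype(np.uint8)); i=1+st[1:,4].argmax(); return ce[i]+box[:2],st[i]
a=eyes.capture("scene"); b=eyes.capture("side")
ra,rb=[red(p,(0,0,640,400)) for p in(a,b)]; print(ra,rb)
X=tri([ray(a,ra[0]),ray(b,rb[0])]); print("red",X.round(1),"expect about",[509,-60,325])
for z in(10,80): 
    for p in(a,b): print(z,proj(p,[[565,-53,z],[565,-53,z+166]]).round().tolist())
for p in(a,b): print([ (np.round(r["rect"]),r["confidence"]) for r in nets.spot_in("grinder_foot",p)[:2]])
f=lambda p,c,w,h: cv2.resize(p["frame"][c[1]:c[3],c[0]:c[2]],(w,h),interpolation=2)
cv2.imwrite("pics/f1.png",np.hstack([f(a,(260,110,360,235),400,500),f(b,(280,140,380,265),400,500)])[:,:,::-1])
```

```text
[398.6477197  -74.95601178 390.6913372 ] [-0.33142051  0.29640112  0.09655837]
(array([560.87852935,  50.38330286]), array([  475,     0,   165,   133, 14769], dtype=int32)) (array([305.67403315, 175.38121547]), array([288, 169,  37,  13, 362], dtype=int32))
red [ 303.2 -295.7  559.1] expect about [509, -60, 325]
10 [[322.0, 206.0], [323.0, 178.0]]
10 [[329.0, 267.0], [330.0, 221.0]]
80 [[323.0, 195.0], [324.0, 164.0]]
80 [[330.0, 248.0], [331.0, 199.0]]
[(array([310., 159., 339., 205.]), 0.63)]
[(array([316., 194., 347., 255.]), 0.92)]
```

Run:
```python
from h import *
a=eyes.capture("scene"); b=eyes.capture("side")
M=np.array([715.4,-33.9]);d=np.radians(187.24); g=[*(M+208*np.array([np.cos(d),np.sin(d)])),325]
print(proj(a,g),proj(b,g))
def red(p,box):
    im=p["frame"][box[1]:box[3],box[0]:box[2]].astype(int); m=(im[...,0]>110)&(im[...,1]<90)&(im[...,2]<90)
    n,l,st,ce=cv2.connectedComponentsWithStats(m.astype(np.uint8)); i=1+st[1:,4].argmax(); return ce[i]+box[:2],st[i]
ra=red(a,(300,110,400,210)); rb=red(b,(270,150,340,200)); print(ra,rb,tri([ray(a,ra[0]),ray(b,rb[0])]))
print([(np.round(nets.spot_in("grinder_foot",p)[0]["rect"])) for p in(a,b)], telemetry.sense()["time_s"])
for n in("coupon","tube","pliers","disc","screw_clamp"):
    print(n,[[np.round(r["rect"]).tolist() for r in nets.spot_in(n,p)[:1]] for p in(a,b)])
```

```text
[[346.54488144 150.67361816]] [[307.45714935 174.42430408]]
(array([348.05974843, 151.32704403]), array([ 32,  35,  33,  14, 318], dtype=int32)) (array([305.6739726 , 175.42465753]), array([ 18,  19,  37,  14, 365], dtype=int32)) [505.00035626 -60.88987888 322.75241787]Traceback (most recent call last):
  File "<stdin>", line 9, in <module>
IndexError: list index out of range
```

Run:
```python
from h import *
a=eyes.capture("scene"); b=eyes.capture("side")
for n in("grinder_foot","screw_clamp","coupon"): print(n,[[np.round(r["rect"]).tolist() for r in nets.spot_in(n,p)[:1]] for p in(a,b)])
print(telemetry.sense()["time_s"],ctrl.finish_job())
```

```text
grinder_foot [[[310.0, 162.0, 339.0, 202.0]], [[315.0, 198.0, 346.0, 255.0]]]
screw_clamp [[[329.0, 123.0, 372.0, 167.0]], [[292.0, 316.0, 368.0, 400.0]]]
coupon [[[344.0, 244.0, 383.0, 290.0]], [[247.0, 210.0, 290.0, 253.0]]]
the job is handed in; nothing more can be done
30.25 None
```

The grinder now hangs from the hook with the hook fully up, and the gripper is open and clear. I handed the job in at 30.3 s.

I stood it upright in the seat and let go. Then I took the red grip, pulled the hook down about 100 mm, swung it in under the bail with no side contact, and eased it up to the top stop before releasing.

**Last checks**
- **Load:** the upward force fell from 10.3 N to 5.7 N as the hook took the grinder's weight.
- **Hook height:** the red grip's measured height is 323 mm, against 325 mm for fully up. That is within measuring error, and it measured about 320 mm at the start too.
- **Grinder position:** the image networks' boxes in both views match a grinder hanging with its underside about 80 mm above the table.
- **Bystanders:** the screw clamp's and coupon's boxes match those at the start to within a few pixels, except the clamp's left edge, 12 px off in the scene view. I did not compare the tube, pliers or disc at the end.

**What disagreed or failed**
- The first grasp of the bail closed on nothing, because the pads sit higher than the nominal tool point suggests. I went about 34 mm deeper, after an intermediate try caught only the bar's top, and used the same offset on the red grip.
- One network lookup returned nothing, and a repeat call found the grinder.
- The picture limit was used up, so the final state was checked by numbers only, not by eye.

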